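Roll the copper tube onto the solid line

ROBOT

A 6-joint arm with a two-finger parallel gripper is mounted at the origin on a cart in front of the work surface, level with it; the furniture and walls round the work are solid. World frame = base frame: x ahead of the robot, y to its left, z up, the work surface at z = 0. Lengths are in m, angles in rad, forces in N, time in s.
With the tool pointing down it reaches from about 0.35 to 0.925 m from the base axis. Payload 6.4 kg.
Tool frame: the origin (TCP) lies at the very end of the fingers, on their centre line; the grasp point (between the pads) lies behind it (env.hold_point_z is the z of the grasp point in the tool frame, in m); z points along the fingers, x is the direction in which the jaws open and shut, and the axes are right-handed (so a half turn about z gives the same grasp; the last joint's range is limited). The gripper opens to 85 mm and grips with 20 to 120 N. Pads are 22 mm wide; open, the fingers measure 114 mm over their backs; the gripper's body (76 mm by 85 mm) begins 54 mm behind the grasp point. The pads swing forward as they close: fully open they stand 13 mm farther back than shut.
Start: joints at [1.118, 0.245, 1.558, -0, 1.339, -0.174], TCP at [0.179, 0.625, 0.2] pointing down, gripper open.
Joint ranges: [-3.13, 3.13], [-1.02, 2.26], [0.13, 2.54], [-0.95, 4.09], [0.21, 2.88], [-2.74, 2.74]. Speed limits (rad/s): [2.57, 2.57, 3.14, 3.14, 3.14, 3.14].

INTERFACE

Orientations are given as a unit quaternion [w, x, y, z].
In Python, from bench import env, command_gripper, imaging, hand_in, spotter gives the robot as it stands. The module is installed in compiled form; this text tells all that it offers. Calls block until the motion is done:
- env.movep(position, orientation): joint-space move of the TCP to a pose.
- env.servo_line(position, rot=None, vel=0.15, until_force=None): straight line of the TCP; rot=None keeps the orientation; vel is the mean speed in m/s. With until_force (N) it stops when the force on the tool has changed by that much, and returns True; else False.
- env.set_joints(angles): joint-space move.
- command_gripper(opening, strength=None): opening from 0.0 (shut) to 1.0 (fully open); strength is the grip in N (None keeps the last); returns when the fingers have stopped.
- env.pause(seconds).
- env.ik(position, orientation): joint angles nearest the present ones, or None.
- env.get_state(): the state.
- imaging.grab_frame(name): name is "side" or "top"; returns the picture (480x640x3 uint8, red, green, blue); there is no depth.
- imaging.camera_model(name): a dict with "K" (3x3 intrinsics, pixels), "dist" ([k1, k2, p1, p2, k3] as OpenCV has them; the pictures are not rectified), "xyz" and "rotation" of the camera in the world. Camera axes: x right, y up, looking along -z (the intrinsics and any distortion apply to the point x, -y, -z); pixel columns grow to the right and rows downward; lengths in m; the calibration is good to about 2 mm. A picture is of the moment at which its call begins. camera_model takes no time and is no camera call.
A pose or a line that the arm cannot do raises env.IKError and nothing moves.
- hand_in(): hands the job in, once; it reports no verdict.
Trained networks look in the newest picture that a camera, given by its name, has taken for a name from the list of things; names that differ only in an ending like _2 or _b are one class to them, and where a whole thing is asked for, a point or a joint stands for the part that bears it (a point fixed in the world has none). Each returns a list of dicts, best first, with "p" (0 to 1); they miss things now and then, are a little off and sometimes report something else, mostly with a low value. They report only what shows in the picture. A call takes as long as a camera call. They do not tell look-alikes from the thing itself.
- spotter.outline_of(camera, query): "mask" (480x640 bool, what is visible of it) and "extent" ([left, top, width, height] in pixels, round what is visible of it).
The state is a dict: "time": time; "joints": joint angles; "dq": joint speeds; "joint_torque": joint torques, N m; "tcp_pos": TCP position; "ee_rot": TCP orientation; "force": force on the tool from outside, world axes, zero at the start; "ft_torque": the same for the moment, N m; "grip_width": opening from 0.0 (shut) to 1.0 (fully open).
Only numpy, scipy, OpenCV 4.12 (cv2) and the standard library are available. Lean on these libraries where they do the work, as an engineer would, in place of code of your own. Each camera call takes 0.05 s, during which the arm holds its last target.

TASK

On the layout board, roll the copper tube sideways by pushing its top with your fingertips, without picking it up, until it rests centred on the solid line and lies straight along it, ready for marking out. The row of dots on the other side is not the line. Roll it calmly, do not flick it, then let go, and leave the small things beside the board where they are.

Things in the scene. Friction and masses are not known exactly. Their poses are not given: they have to be found in the camera images.
- tube_center (a point): centre of the copper tube: bare pipe, 28 mm outside diameter, 110 mm long, about 90 g, lying on the board. The point is on its axis, half-way along, 26 mm above the bench (tube top 40 mm). x runs along the tube; y and z turn as it rolls; z is up at the start, a thin dark line is scribed there. Stroked slowly (tube under 0.05 m/s) it stops within a few mm after the stroke ends.
- board: the layout board, fixed: 170 (its x) by 320 mm (its y), level; top of its dark rubber facing 12 mm above the bench; a wooden cleat on both short ends (y = +-154 mm), 9 mm above the rubber. Origin: centre of its underside. The tube starts near the middle, along x within 0.08 rad. A tip laid on its top and moved along y rolls it half as far as the tip goes; shoved from the side it may just slide.
- solid_line: the solid line: an unbroken light metal strip, 150 mm long and 5 mm wide, flush in the rubber. Origin: its middle, on the rubber (12 mm above the bench); its x axis runs along the line, y across it. It lies on one side of the tube, 50 to 95 mm away, towards +y or -y of the board.
- dotted_line: the other mark: a row of seven light metal dots, 6 mm wide, 22 mm apart, flush in the rubber, parallel to the solid line on the other side of the tube. Origin: the middle dot, on the rubber; x along the row.
- loupe: a black loupe standing on the bench beside the board, near side: 33 mm wide, 31 mm high, loose. Origin: centre of its underside.
- copper_spool: a small spool of copper wire on the bench beside the board, far side: 48 mm wide, 30 mm high, loose. Origin: centre of its underside.
- flat_tin: a flat round tin on the bench beside the board, far side: 65 mm wide, 24 mm high, loose. Origin: centre of its underside.
Things that resemble listed ones, but are neither listed nor needed, are in the scene too. There is more than one size of the part that bears tube_center; the job needs the larger.

How it is judged:
On the way:
1. the tube has rolled half over: its scribed line faces down (within 45 degrees) (angle between tube_center's own z axis and vertical above 2.35 rad), for 0.02 s.
At the end, for the whole second after the job is handed in: The tube lies on the board at rest, its axis within 7 mm of the solid line's middle and within 0.17 rad (10 degrees) of the line's direction, its middle within 40 mm of the line's middle along the line; loupe, spool and tin are within 15 mm of where they stood (y of tube_center in the frame of solid_line between -0.007 and 0.007 m and x of tube_center in the frame of solid_line between -0.04 and 0.04 m and angle between the x axis of tube_center and the x axis of solid_line, either way round below 0.17 rad and height (world z) of tube_center between 0.022 and 0.03 m and linear speed of tube below 0.01 m/s and angular speed of tube below 0.5 rad/s and distance of each of loupe, copper_spool, flat_tin from where it was at the start of the episode below 0.015 m); the robot touches nothing.
It fails at once if the tube is lifted more than 8 mm off the board (height (world z) of tube_center above 0.034 m).
It fails at once if the tube falls off the board (height (world z) of tube_center below 0.02 m).
It fails at once if the tube is flicked (faster than 0.4 m/s) (linear speed of tube above 0.4 m/s).
It fails at once if loupe, spool or tin is moved more than 15 mm (distance of any of loupe, copper_spool, flat_tin from where it was at the start of the episode above 0.015 m).
It also fails if it takes over 48 s, if anything falls off the work surface, if the arm or the gripper's body presses on something with over 40 N, if the wrist force passes 120 N, or if a joint passes its speed limit or range.

## Working session

There is one attempt and no reset: what is moved stays moved. The work goes in short steps, each a Python script; the robot and the scene stay as the last script left them, time stands still between calls to the robot, and variables do not carry over. Pictures are saved under pics/ and viewed, and the job is handed in when it is done.

```bash
mkdir -p pics; python3 - <<'E'
from bench import env, command_gripper, imaging, hand_in, spotter
import cv2, numpy as np
for c in ["top","side"]:
    im=imaging.grab_frame(c); cv2.imwrite(f"pics/{c}0.png",im[:,:,::-1])
    m=imaging.camera_model(c); print(c,m)
    for q in ["tube_center","solid_line","dotted_line","board","loupe","copper_spool","flat_tin"]:
        for r in spotter.outline_of(c,q): 
            ys,xs=np.nonzero(r["mask"]); print(q,round(r["p"],2),r["extent"],xs.mean().round(1),ys.mean().round(1))
print(env.get_state(), env.hold_point_z)
E
```

```text
top {'K': array([[549.533914  ,   0.        , 325.10114876],
       [  0.        , 549.533914  , 238.08904217],
       [  0.        ,   0.        ,   1.        ]]), 'dist': array([-0.03775597,  0.        ,  0.        ,  0.        ,  0.        ]), 'xyz': array([0.49856908, 0.07939407, 0.90996835]), 'rotation': array([ 0.71548725,  0.01329386, -0.03014063, -0.6978487 ])}
tube_center 0.95 [350.0, 205.3, 17.9, 73.9] 357.4 239.9
tube_center 0.77 [302.6, 324.1, 50.1, 48.2] 326.1 348.2
tube_center 0.22 [293.3, 143.9, 30.0, 33.6] 306.9 159.6
solid_line 0.65 [310.4, 197.9, 4.3, 93.9] 314.3 245.0
board 0.79 [257.5, 191.2, 199.1, 110.8] 355.0 245.6
loupe 0.87 [379.4, 310.4, 18.3, 12.3] 389.2 317.6
copper_spool 0.67 [293.1, 143.0, 31.8, 32.0] 306.9 159.3
flat_tin 0.7 [374.2, 134.9, 41.4, 40.4] 394.4 154.3
side {'K': array([[485.37485794,   0.        , 315.58396147],
       [  0.        , 485.37485794, 240.31950112],
       [  0.        ,   0.        ,   1.        ]]), 'dist': array([0.01419267, 0.        , 0.        , 0.        , 0.        ]), 'xyz': array([ 0.21711079, -0.49881921,  0.55658413]
[... 433 characters left out ...]
.0, 33.7] 445.7 271.0
{'time': 0.8, 'joints': array([ 1.11791683e+00,  2.45141015e-01,  1.55776319e+00,  2.85395451e-06,
        1.33869940e+00, -1.74096841e-01]), 'dq': array([-0.00033066,  0.00096906, -0.00072136, -0.00039576, -0.00017281,
        0.00084684]), 'joint_torque': array([-1.46475526e-03, -4.29494262e+01, -3.26401913e+01, -2.21797764e-04,
        5.14032054e-04, -2.57503535e-05]), 'tcp_pos': array([0.17887339, 0.62492977, 0.19958381]), 'ee_rot': array([ 1.25110428e-06,  7.98494252e-01,  6.02002434e-01, -5.50624195e-06]), 'force': array([ 0.21824324,  0.58838765, -0.69966458]), 'ft_torque': array([-0.0512743 , -0.02582116,  0.01236438]), 'grip_width': 0.9993082881167002} -0.0187
```

View pics/top0.png

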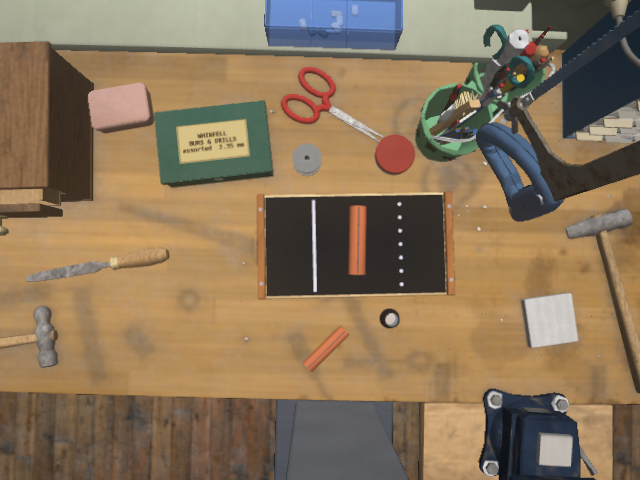

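View pics/side0.png

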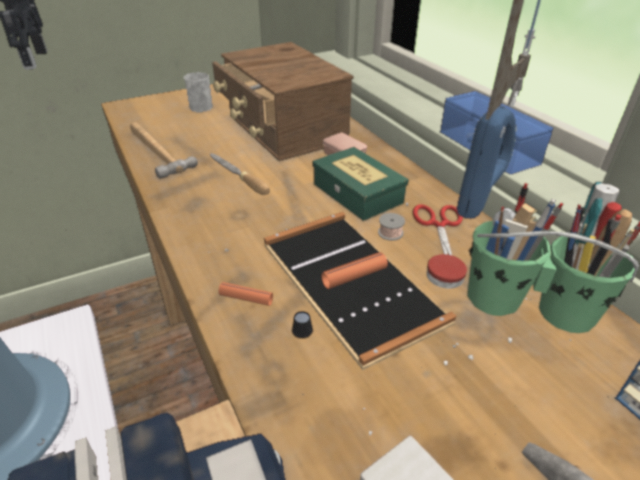

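```bash
python3 - <<'E'
import cv2
im=cv2.imread("pics/top0.png")[180:385,250:465]
cv2.imwrite("pics/crop0.png",cv2.resize(im,None,fx=2.9,fy=2.9,interpolation=cv2.INTER_CUBIC))
E
```

```text
(no output)
```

View pics/crop0.png

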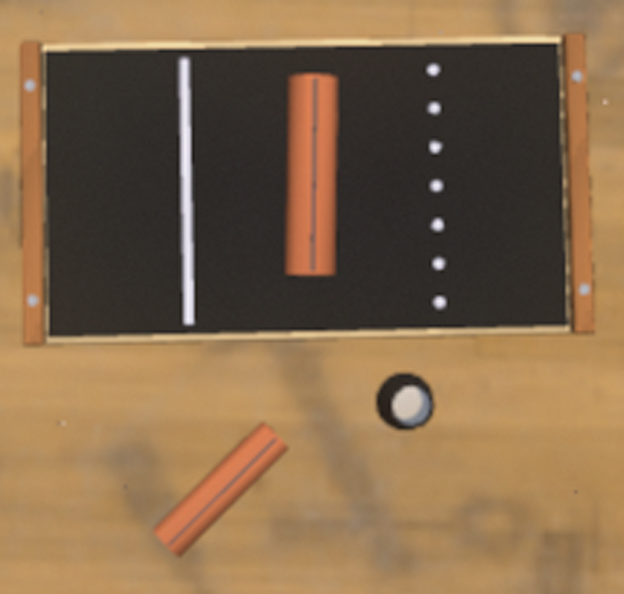

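The candidates for the tube are the one on the board at px (357,240) and the look-alike off the board at (326,348). The one on the board is longer and thicker, so it's the larger 28 mm tube. The solid line is at (314,245) and the dotted row at about (401,245). Next I'll work out metric positions.

```bash
cat > h.py <<'E'
from bench import env, command_gripper, imaging, hand_in, spotter
import cv2, numpy as np
from scipy.spatial.transform import Rotation as R
def px2w(c,uv,z):
    m=imaging.camera_model(c)
    n=cv2.undistortPoints(np.asarray(uv,float).reshape(-1,1,2),m["K"],m["dist"]).reshape(-1,2)
    q=m["rotation"]; Rw=R.from_quat([q[1],q[2],q[3],q[0]])
    d=Rw.apply(np.c_[n[:,0],-n[:,1],-np.ones(len(n))])
    return m["xyz"]+d*((z-m["xyz"][2])/d[:,2])[:,None]
def axis(c,mask,z):
    """middle & direction angle of a mask's long axis on plane z (world)"""
    cs,_=cv2.findContours(mask.astype(np.uint8),cv2.RETR_EXTERNAL,cv2.CHAIN_APPROX_NONE)
    k=max(cs,key=cv2.contourArea).reshape(-1,2)
    w=px2w(c,k,z)[:,:2]
    (cx,cy),(a,b),_=r=cv2.minAreaRect((w*1000).astype(np.float32))
    bx=cv2.boxPoints(r); e=[bx[1]-bx[0],bx[2]-bx[1]]; e=max(e,key=np.linalg.norm); 
    if e[0]<0:e=-e
    return np.array([cx,cy]),np.arctan2(e[1],e[0]),sorted((a,b))
def copper(im):
    im=im.astype(int); return (im[...,0]>110)&(im[...,0]-im[...,2]>70)&(im[...,0]-im[...,1]>50)
def comp(mask,uv,):
    n,l=cv2.connectedComponents(mask.astype(np.uint8))
    ys,xs=np.nonzero(mask); i=np.argmin((xs-uv[0])**2+(ys-uv[1])**2); return l==l[ys[i],xs[i]]
def tube(im):
    mk=copper(im).copy(); mk[:,:272]=0; mk[:,440:]=0; mk[:196]=0; mk[297:]=0
    n,l,s,_=cv2.connectedComponentsWithStats(mk.astype(np.uint8)); i=1+np.argmax(s[1:,4])
    return axis("top",l==i,0.028)
def line(im):
    mk=im.min(2)>120; mk[:,:290]=0; mk[:,335:]=0; mk[:194]=0;mk[296:]=0
    return axis("top",mk,0.012)
E
python3 - <<'E'
from h import *
im=cv2.imread("pics/top0.png")[:,:,::-1]
print(tube(im));print(line(im))
mk=im.min(2)>120; mk[:,:385]=0; mk[:,415:]=0; mk[:194]=0;mk[296:]=0
print(axis("top",mk,.012))
for uv,z in [((389,318),.02),((307,159),.02),((394,154),.02),((262,247),.02),((449,244),.02)]: print(px2w("top",[uv],z))
im=cv2.imread("pics/side0.png")[:,:,::-1]
print("side",axis("side",comp(copper(im),(355,271)),.028))
print(px2w("side",[(291,267),(368,241),(329.5,254.5)],.012))
p=px2w("top",[(357,240)],.04)
E
```

```text
(array([552.28161621,   7.26053381]), np.float32(-0.0002656531), [25.516616821289062, 111.72921752929688])
(array([541.8192749 ,  76.90168762]), np.float32(0.04410391), [6.1950297355651855, 149.12493896484375])
(array([526.18237305, -65.81827545]), np.float32(0.016298817), [4.948380470275879, 6.576577663421631])
[[ 0.42694973 -0.04750771  0.02      ]]
[[0.68253397 0.0916208  0.02      ]]
[[ 0.69512812 -0.05120432  0.02      ]]
[[0.53652317 0.1605649  0.02      ]]
[[ 0.54911805 -0.1438599   0.02      ]]
side (array([553.18713379,   6.46700382]), np.float32(0.021561591), [34.516475677490234, 126.88904571533203])
[[0.46826647 0.07507307 0.012     ]
 [0.62344701 0.07563285 0.012     ]
 [0.54261881 0.07412762 0.012     ]]
```

```bash
cat >> h.py <<'E'
def quat(a): return np.array([0,np.cos(a/2),np.sin(a/2),0])
def pca(im):
    mk=copper(im).copy(); mk[:,:272]=0; mk[:,440:]=0; mk[:196]=0; mk[297:]=0
    n,l,s,_=cv2.connectedComponentsWithStats(mk.astype(np.uint8)); i=1+np.argmax(s[1:,4])
    # include dark scribe line
    m=cv2.morphologyEx((l==i).astype(np.uint8),cv2.MORPH_CLOSE,np.ones((3,3)))
    ys,xs=np.nonzero(m); w=px2w("top",np.c_[xs,ys],.028)[:,:2]; c=w.mean(0)
    v=np.linalg.svd(w-c,full_matrices=False)[2][0]; v*=np.sign(v[0]); return c*1e3,np.arctan2(v[1],v[0])
def pcal(im):
    mk=im.min(2)>110; mk[:,:290]=0; mk[:,335:]=0; mk[:194]=0;mk[296:]=0
    ys,xs=np.nonzero(mk); w=px2w("top",np.c_[xs,ys],.012)[:,:2]; c=w.mean(0)
    v=np.linalg.svd(w-c,full_matrices=False)[2][0]; v*=np.sign(v[0]); return c*1e3,np.arctan2(v[1],v[0])
E
python3 - <<'E'
from h import *
im=cv2.imread("pics/top0.png")[:,:,::-1]
print(pca(im),pcal(im))
env.movep([0.42,0.2,0.2],quat(0.2)); 
command_gripper(0.5)
env.movep([0.551,0.0,0.10],quat(0.0))
s=env.get_state();print(s["time"],s["tcp_pos"],s["force"],s["grip_width"],s["joints"])
cv2.imwrite("pics/side1.png",imaging.grab_frame("side")[:,:,::-1])
E
```

```text
(array([551.80861825,   7.36444502]), np.float64(-0.0006349388345933262)) (array([557.70955335,  77.90754625]), np.float64(0.08996049115933603))
4.0833 [0.5510199  0.00077757 0.10050549] [0.21168935 0.73079628 0.01863294] 0.49674503262951847 [-2.04585996e-01  1.28046533e-01  1.88540158e+00  4.16414619e-04
  1.12765216e+00 -2.05602778e-01]
```

View pics/side1.png

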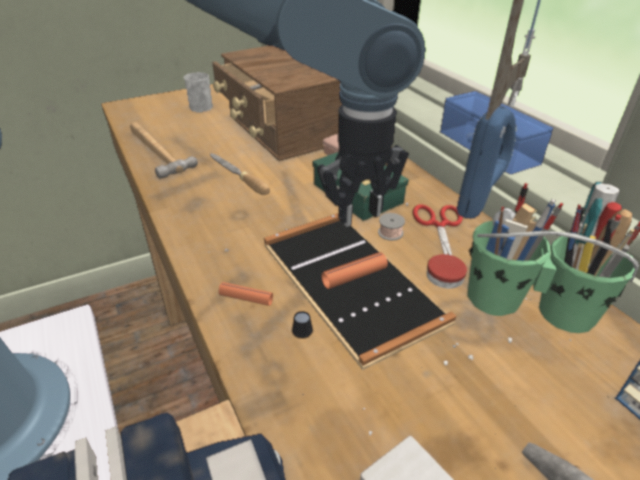

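The fingers at px (348,215) and (378,208) are above the tube at (355,271). Jaws lie along the tube axis. I'll descend to touch and make one short test stroke.

```bash
python3 - <<'E'
from h import *
env.servo_line([0.551,0.001,0.055],vel=0.1)
s0=env.get_state()
hit=env.servo_line([0.551,0.001,0.025],vel=0.02,until_force=3)
s=env.get_state();print(hit,s["time"],s["tcp_pos"],s["force"]-s0["force"])
if hit:
    p=s["tcp_pos"]
    env.servo_line([0.551,0.001+0.024,p[2]],vel=0.04)
    s=env.get_state();print(s["tcp_pos"],s["force"]-s0["force"])
    env.pause(0.2)
    env.servo_line([0.551,s["tcp_pos"][1],p[2]+0.02],vel=0.1)
cv2.imwrite("pics/side2.png",imaging.grab_frame("side")[:,:,::-1])
im=imaging.grab_frame("top");cv2.imwrite("pics/top2.png",im[:,:,::-1])
print(env.get_state()["time"],pca(im))
E
python3 -c "
import cv2,numpy as np
a=cv2.imread('pics/side2.png')[180:400,230:490];b=cv2.imread('pics/top2.png')[150:350,250:470]
cv2.imwrite('pics/c2.png',np.hstack([cv2.resize(a,(400,340)),cv2.resize(b,(400,340))]))"
```

```text
False 6.3833 [0.55113449 0.00099614 0.02515685] [-0.59106397 -1.32425674 -1.05636171]
6.4833 (array([518.54624538,  13.71226423]), np.float64(0.2647522352824154))
```

View pics/c2.png

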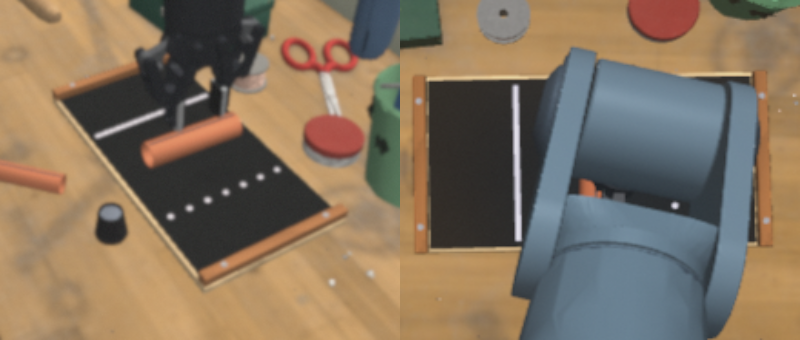

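```bash
python3 -c "
import cv2,numpy as np
a=cv2.imread('pics/side2.png')[200:310,300:410];b=cv2.imread('pics/top2.png')[210:300,320:410]
c=cv2.imread('pics/side0.png')[200:310,300:410]
cv2.imwrite('pics/c3.png',np.hstack([cv2.resize(x,(400,400),interpolation=2) for x in (a,b)]))
cv2.imwrite('pics/c3b.png',cv2.absdiff(a,c))"
python3 - <<'E'
from h import *
m=imaging.camera_model("side")
def w2p(P):
    q=m["rotation"]; Rw=R.from_quat([q[1],q[2],q[3],q[0]])
    d=Rw.inv().apply(np.atleast_2d(P)-m["xyz"]); d=d*[1,-1,-1]
    return cv2.projectPoints(d,np.zeros(3),np.zeros(3),m["K"],m["dist"])[0].reshape(-1,2)
for z in (.025,.03,.035,.04): print(z,w2p([[.551-.021,.001,z],[.551+.021,.001,z]]))
im=cv2.imread("pics/side2.png")[:,:,::-1]
print(axis("side",comp(copper(im),(355,271)),.028))
E
```

```text
0.025 [[344.46103345 276.03650139]
 [366.37162814 268.19355361]]
0.03 [[344.57418545 273.74353963]
 [366.56645507 265.91419734]]
0.035 [[344.68824071 271.43267255]
 [366.76280969 263.61736457]]
0.04 [[344.8032103  269.10368509]
 [366.9607104  261.30284906]]
(array([553.19812012,   6.06964493]), np.float32(0.014102843), [34.63509750366211, 126.77355194091797])
```

View pics/c3.png

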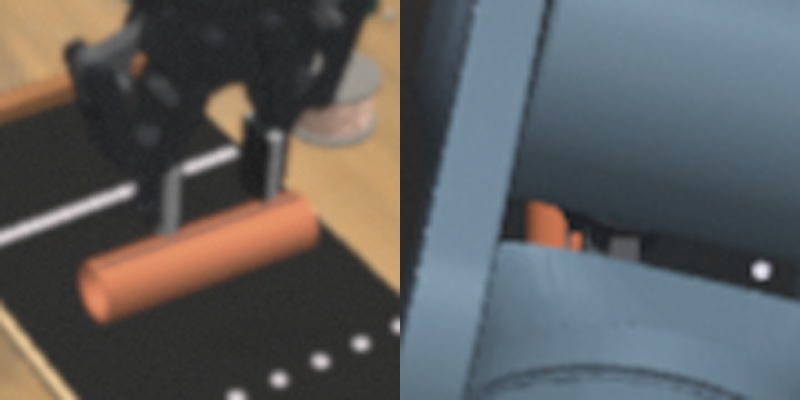

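```bash
cat >> h.py <<'E'
def w2p(c,P):
    m=imaging.camera_model(c)
    q=m["rotation"]; Rw=R.from_quat([q[1],q[2],q[3],q[0]])
    d=Rw.inv().apply(np.atleast_2d(P)-m["xyz"]); d=d*[1,-1,-1]
    return cv2.projectPoints(d,np.zeros(3),np.zeros(3),m["K"],m["dist"])[0].reshape(-1,2)
E
python3 - <<'E'
from h import *
for z in (.1,.105,.11,.12): print(z,w2p("side",[[.551-.021,.001,z],[.551+.021,.001,z]]).round(1).tolist())
print(w2p("top",[[.551-.021,.001,.03],[.551-.021,.001,.06],[.551-.021,.001,.1],[.53,.012,.04],[.53,-.01,.04]]).round(1).tolist())
a=cv2.imread('pics/side1.png')[140:250,310:420]
P=[cv2.resize(a,(600,600),interpolation=2)]
cv2.imwrite("pics/c4.png",P[0])
E
```

```text
0.1 [[346.3, 239.7], [369.5, 232.1]]
0.105 [[346.4, 237.1], [369.7, 229.5]]
0.11 [[346.5, 234.5], [369.9, 226.9]]
0.12 [[346.8, 229.2], [370.4, 221.7]]
[[360.9, 253.3], [362.7, 252.6], [365.2, 251.7], [354.6, 252.9], [368.4, 253.3]]
```

View pics/c4.png

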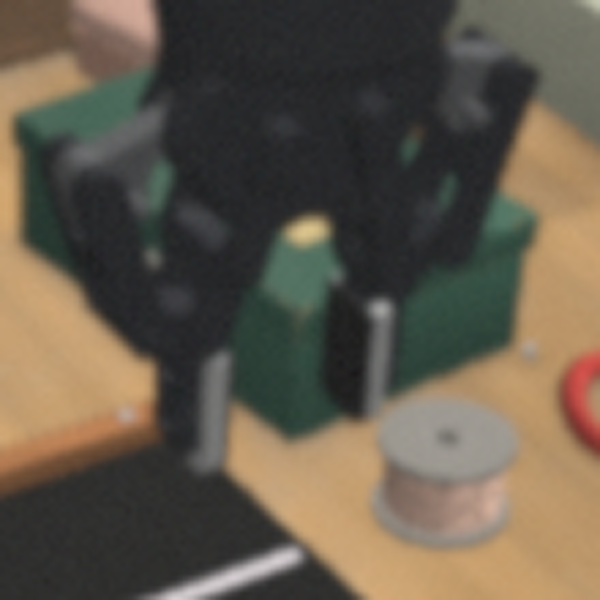

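```bash
python3 - <<'E'
from h import *
print(w2p("side",[[.551,.001,.1],[.551,.011,.1],[.561,.001,.1],[.551,.001,.11]]).round(1).tolist())
s0=env.get_state()
hit=env.servo_line([0.551,0.001,0.013],vel=0.02,until_force=3)
s=env.get_state();print(hit,s["time"],s["tcp_pos"],s["force"]-s0["force"])
im=imaging.grab_frame("side");cv2.imwrite("pics/side3.png",im[:,:,::-1])
print(axis("side",comp(copper(im),(355,271)),.028))
a=im[200:310,300:410,::-1]
cv2.imwrite("pics/c5.png",cv2.resize(a,(600,600),interpolation=2))
E
```

```text
[[358.0, 235.8], [354.6, 232.4], [363.5, 234.0], [358.3, 230.7]]
False 7.2333 [0.55105468 0.00099849 0.01301506] [ 0.83059105 -0.10590299  0.04397461]
(array([553.21173096,   6.53743839]), np.float32(0.021561565), [34.656253814697266, 126.94131469726562])
```

View pics/c5.png

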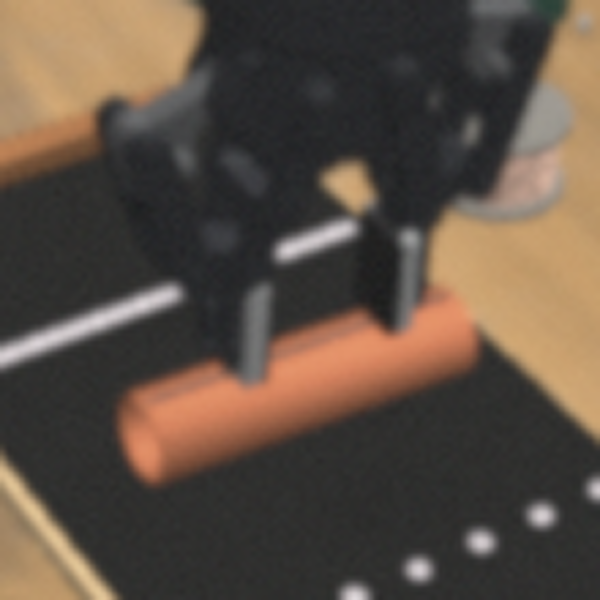

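```bash
python3 - <<'E'
from h import *
s0=env.get_state()
hit=env.servo_line([0.551,0.001,0.003],vel=0.015,until_force=2.5)
s=env.get_state();print(hit,s["time"],s["tcp_pos"],s["force"]-s0["force"])
im=imaging.grab_frame("side");cv2.imwrite("pics/side4.png",im[:,:,::-1])
print(axis("side",comp(copper(im),(355,271)),.028))
a=im[200:310,300:410,::-1]
cv2.imwrite("pics/c6.png",cv2.resize(a,(600,600),interpolation=2))
E
```

```text
True 7.7833 [0.55107242 0.00093373 0.00633735] [-0.26103141 -1.35799054  5.30948967]
(array([552.77331543,   6.35213947]), np.float32(0.019558422), [34.54852294921875, 127.77010345458984])
```

View pics/c6.png

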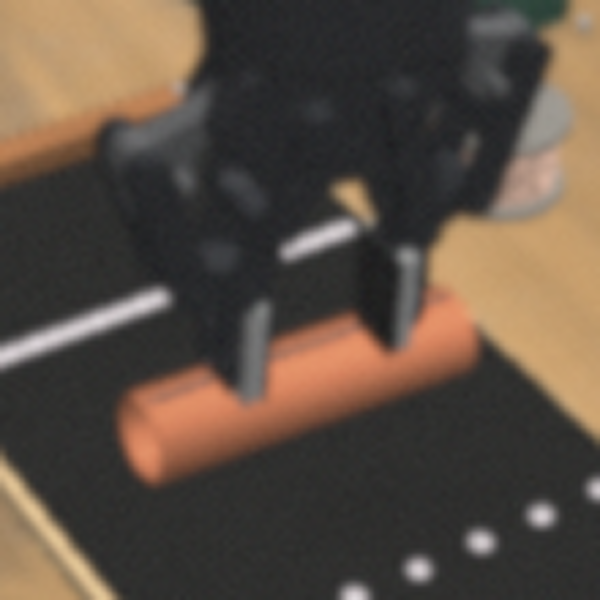

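The tips are on the tube top with about 5 N of contact. First stroke now.

```bash
cat >> h.py <<'E'
def stroke(p0,d,a0,a1,z,zup=0.015):
    """p0 xy tip start (on tube top, already in contact), move d along +y"""
    env.servo_line([p0[0]-d*np.sin(.044),p0[1]+d,z],rot=quat(a1),vel=0.04)
    s=env.get_state(); print("end",s["tcp_pos"].round(4),s["force"].round(2))
    env.servo_line([s["tcp_pos"][0],s["tcp_pos"][1],z+zup],vel=0.08)
def sidetube(name):
    im=imaging.grab_frame("side");cv2.imwrite(f"pics/{name}.png",im[:,:,::-1])
    r=axis("side",comp(copper(im),(340,270)),.028); return im,r
E
python3 - <<'E'
from h import *
stroke([.551,.001],.026,0,.03,.0063)
im,r=sidetube("side5");print(r,env.get_state()["time"])
cv2.imwrite("pics/c7.png",cv2.resize(im[190:310,290:410,::-1],(600,600),interpolation=2))
E
```

```text
end [0.5501 0.027  0.0064] [ 1.08 -0.42  3.04]
(array([552.53930664,  19.44635963]), np.float32(0.028877033), [34.98334884643555, 128.34219360351562]) 9.025
```

View pics/c7.png

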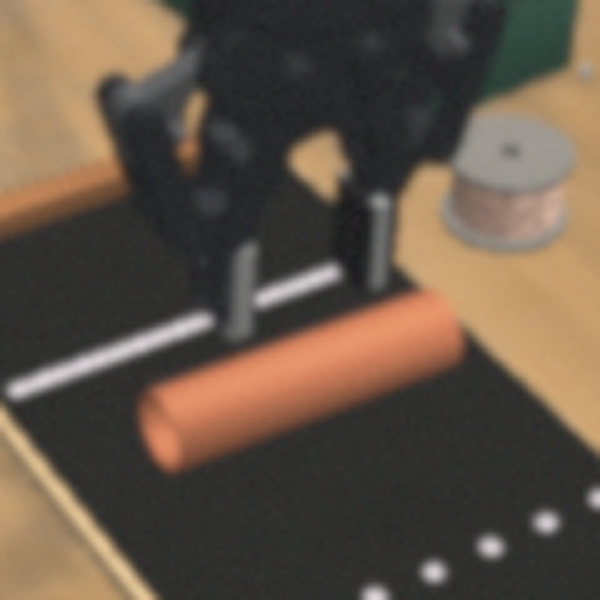

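```bash
cat >> h.py <<'E'
def restroke(y,x,d,a0,a1,z=.0063,back=6.5):
    t=env.get_state()["tcp_pos"]
    env.servo_line([x,y-back,z+.015],rot=quat(a0),vel=0.12)
    env.servo_line([x,y-back,z+.004] if 0 else [x,(y-back),z+.003],vel=0.06)
    s0=env.get_state()["force"]
    h=env.servo_line([x,y-back,z-.003],vel=0.015,until_force=2.5)
    s=env.get_state(); print("touch",h,s["tcp_pos"].round(4),(s["force"]-s0).round(2))
    if not h: raise SystemExit("no contact")
    stroke([x,y-back],d,a0,a1,s["tcp_pos"][2])
E
sed -i 's/back=6.5/back=.0065/' h.py
python3 - <<'E'
from h import *
restroke(.0204,.551,.028,.0,.03)
im,r=sidetube("side6");print(r,env.get_state()["time"])
y=r[0][1]/1e3+.0009
restroke(y,.551,.028,.02,.05)
im,r=sidetube("side7");print(r,env.get_state()["time"])
cv2.imwrite("pics/c8.png",cv2.resize(im[190:310,270:390,::-1],(600,600),interpolation=2))
E
```

```text
touch True [0.5515 0.0139 0.0064] [-1.02 -0.32  4.34]
end [0.5498 0.0419 0.0064] [ 0.07 -0.15  3.54]
(array([551.14056396,  33.22591019]), np.float32(0.053589366), [35.39455032348633, 128.4674530029297]) 11.1917
touch True [0.5515 0.0276 0.0064] [-1.49 -0.21  4.83]
end [0.5499 0.0556 0.0064] [0.1  0.32 2.56]
(array([550.97540283,  47.1333313 ]), np.float32(0.056406427), [35.518096923828125, 128.92800903320312]) 13.3667
```

View pics/c8.png

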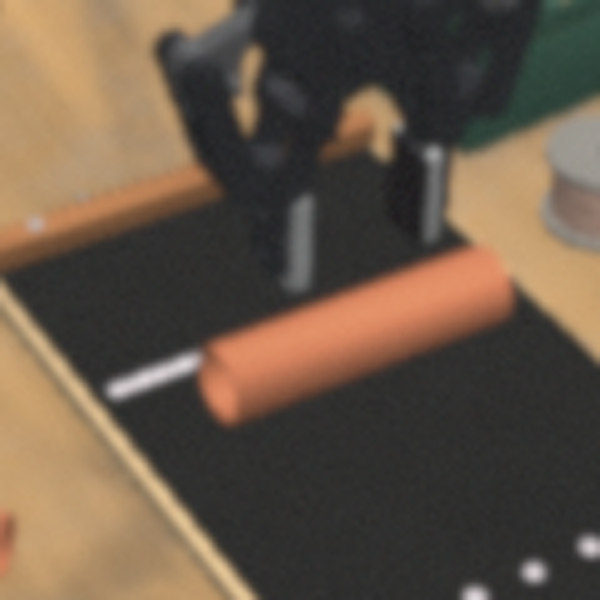

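```bash
python3 - <<'E'
from h import *
restroke(.048,.551,.026,.03,.06)
im,r=sidetube("side8");print(r,env.get_state()["time"])
env.servo_line([.45,.0,.15],vel=.3); env.movep([.36,-.15,.2],quat(0))
im=imaging.grab_frame("top");cv2.imwrite("pics/top8.png",im[:,:,::-1])
print(pca(im),tube(im),env.get_state()["time"])
cv2.imwrite("pics/c9.png",cv2.resize(im[150:350,240:460,::-1],(660,600),interpolation=2))
E
```

```text
touch True [0.5515 0.0415 0.0064] [ 0.5  -0.83  4.42]
end [0.55   0.0675 0.0064] [0.61 0.61 3.55]
(array([550.25061035,  59.8481636 ]), np.float32(0.062411085), [36.55889129638672, 130.06422424316406]) 15.4917
(array([548.72380192,  60.75475971]), np.float64(0.04591451767115214)) (array([549.25170898,  60.84143066]), np.float32(0.047809232), [25.339336395263672, 111.41204833984375]) 17.0417
```

View pics/c9.png

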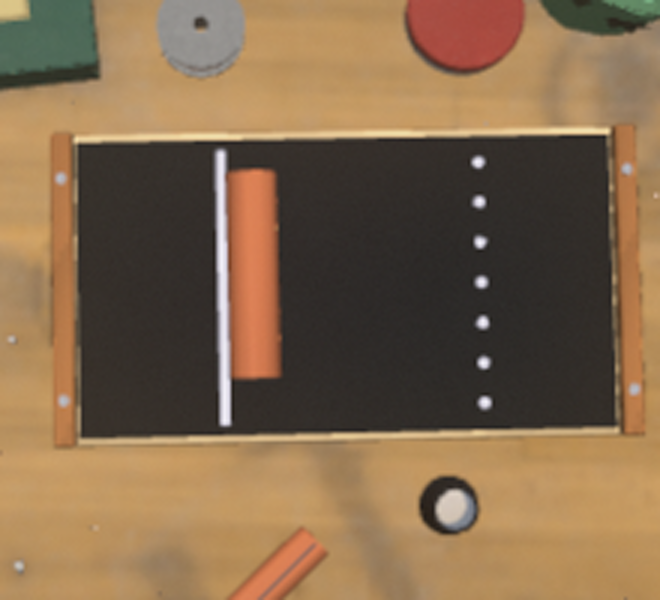

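The tube lies just right of the line and parallel to it (0.046 against 0.044 rad), with 16.4 mm to go. I'll cover that in two shorter strokes with no yaw.

```bash
python3 - <<'E'
from h import *
env.movep([.45,.0,.15],quat(.045)); env.servo_line([.549,.05,.03],rot=quat(.045),vel=.2)
restroke(.0608,.549,.018,.045,.045)
restroke(.0698,.549,.0148,.045,.045)
im,r=sidetube("side9");print(r,env.get_state()["time"])
env.servo_line([.5,.04,.15],vel=.2); env.movep([.36,-.15,.2],quat(0))
im=imaging.grab_frame("top");cv2.imwrite("pics/top9.png",im[:,:,::-1])
print(pca(im),tube(im),env.get_state()["time"])
cv2.imwrite("pics/c10.png",cv2.resize(im[150:350,240:460,::-1],(660,600),interpolation=2))
for uv in [(389,318),(307,159),(394,154)]: pass
im0=cv2.imread("pics/top0.png")[:,:,::-1]
print("diff",[np.abs(im.astype(int)-im0)[a:b,c:d].mean().round(1) for a,b,c,d in [(305,330,375,405),(140,180,290,328),(132,178,370,418)]])
E
```

```text
touch True [0.5495 0.0542 0.0064] [-0.42  0.65  3.63]
end [0.5484 0.0725 0.0064] [0.3  0.72 2.29]
touch True [0.5495 0.0633 0.0063] [-1.39  0.58  3.84]
end [0.5486 0.0784 0.0064] [ 1.66 -0.25  1.68]
(array([549.4397583 ,  79.43582916]), np.float32(0.12134437), [35.582157135009766, 128.7458038330078]) 22.45
(array([547.9769892 ,  77.47135478]), np.float64(0.041524325171697726)) (array([547.34106445,  77.50363159]), np.float32(0.026364082), [24.17218017578125, 111.06473541259766]) 24.3167
diff [np.float64(2.2), np.float64(2.4), np.float64(2.0)]
```

View pics/c10.png

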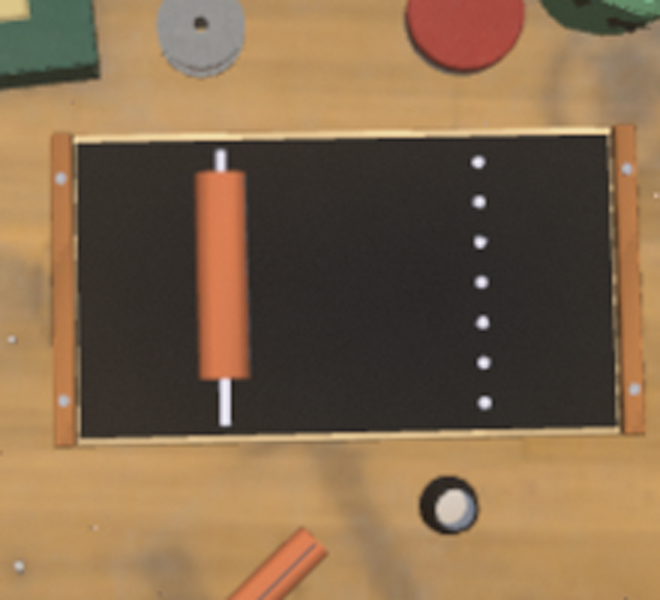

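```bash
python3 - <<'E'
from h import *
im=imaging.grab_frame("top"); print(pca(im),env.get_state()["time"])
hand_in()
E
```

```text
(array([548.07835988,  77.41708809]), np.float64(0.04203344123400182)) 24.3667
the job is handed in; nothing more can be done
```

I rolled the tube about 70 mm toward +y onto the solid line with six calm fingertip strokes, never lifting it. Then I moved the arm clear and handed in at about 24 s of the 48 s allowed.

**Last top-camera check:**
- **Position across the line:** the tube's axis is about 0.3 mm from the line (limit 7 mm).
- **Position along the line:** its middle is about 6 mm from the line's middle (limit 40 mm).
- **Angle:** 0.042 rad, against 0.044 rad for the line (limit 0.17 rad).
- **At rest:** a second top picture just before hand-in agreed within 0.1 mm.
- **Loupe, spool and tin:** I compared the first and last top pictures around each one, and they look unmoved.

**What disagreed or was not confirmed:**
- **Side camera:** its last reading was 79.4 mm across and 0.12 rad, against 77.5 mm and 0.042 rad from the top camera. The gripper was probably in its way, since it was still close to the tube. I trusted the unobstructed top view.
- **Half roll:** I never saw the scribed line facing down. I infer it from the tube moving half as far as the tips, which puts the total roll at about 5 rad. The scribed line did roll out of sight after the first stroke.
- **Finger height:** with the gripper half open, the fingertips sat about 33 mm above the reported TCP. That is well over the 13 mm I expected from the description. I found the contact height by force on each stroke instead, at 3.6 to 5.3 N.

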